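# Seat a carved panel in the corner fence and close the sliding stop

### The arm

A 6-joint arm with a two-finger parallel gripper is mounted at the origin on the work surface. World frame = base frame: x ahead of the robot, y to its left, z up, the work surface at z = 0. Lengths are in m, angles in rad, forces in N, time in s.
With the tool pointing down it reaches from about 0.425 to 0.95 m from the base axis. Payload 3.5 kg.
Tool frame: the origin (TCP) lies midway between the tips of the shut fingers; the grasp point (between the pads) lies 19 mm behind it; z points along the fingers, y is the line along which they close (so a half turn about z gives the same grasp; the last joint's range is limited). The gripper opens to 85 mm and grips with 20 to 120 N. Pads are 22 mm wide; open, the fingers measure 114 mm over their backs; the gripper's body (76 mm by 85 mm) begins 54 mm behind the grasp point. The pads swing forward as they close: fully open they stand 13 mm farther back than shut.
Start: joints at [1.05, 0.286, 1.577, -0, 1.279, -0.15], TCP at [0.245, 0.629, 0.231] pointing down, gripper open.
Joint ranges: [-2.77, 2.77], [-0.9, 2.22], [0.21, 2.48], [-1.53, 4.67], [0.24, 2.81], [-2.84, 2.84]. Speed limits (rad/s): [2.79, 2.79, 3.14, 3.14, 3.14, 3.14].

### API

Orientations are given as a unit quaternion [x, y, z, w].
In Python, from plant import * gives the robot as it stands.
- The arm moves only by the tool move_arm, never from a script. Its argument "moves" is a list of rows, each a list of 3 entries, a list of its own where there are three numbers: the opening, from 0 (shut) to 1 (fully open), then the shift along the tool's x, y, z in m, then the turn, a rotation vector about the tool's x, y, z in rad. A call has exactly 10 rows; each row shifts and turns the commanded pose from where the row before left it, along the tool's axes as they then stand; what a row does not reach is not made up. A row lasts 1/12 s, in which the tool goes at most 41.7 mm and 7.16 degrees, less where a joint would pass 70% of its speed; a pose out of reach is approached as far as the arm can. A call is refused whole if a number of a shift passes 0.0417 or a number of a turn 0.125, either way. A call with a gripper value outside its range is refused whole. The fingers move at their own pace and stop on an object; "grip_force" is the grip in N (left out, the last holds). Time passes only in rows, so rows that do not move let the fingers close, or fill a call up. It gives the time, the measured TCP pose, the force, the opening and the grip force at its end, in the units of the state.
- get_state(): the state, without advancing time (a new reading comes with each control period).
- read_camera(name): name is "scene" or "top"; returns the picture (420x560x3 uint8, red, green, blue); there is no depth.
- camera_params(name): a dict with "fx", "fy", "cx", "cy" (pixels), "rvec" (rotation vector, rad) and "tvec" (3), from world to camera coordinates, as OpenCV has them. Camera axes: x right, y down, z forward; pixel columns grow to the right and rows downward; lengths in m; the calibration is good to about 2 mm. A picture is of the moment at which its call begins. camera_params takes no time and is no camera call.
- sign_off(): hands the job in; it is judged then, once.
The state is a dict: "time": time; "qpos": joint angles; "dq": joint speeds; "joint_efforts": joint torques, N m; "eef_pos": TCP position; "tcp_rot": TCP orientation; "contact_force": force on the tool from outside, world axes, zero at the start; "wrist_torque": the same for the moment, N m; "opening": opening from 0.0 (shut) to 1.0 (fully open); "finger_force": force on a finger pad.
Only numpy, scipy, OpenCV 4.12 (cv2) and the standard library are available. Lean on these libraries where they do the work, as an engineer would, in place of code of your own. Each camera call takes 0.05 s, during which the arm holds its last target. There are 200 camera calls.

### The job

Push the carved wooden panel along the bench, flat and without picking it up, until it sits flush in the corner of the L-shaped fence, a long edge against the long batten and a short edge against the short batten, and push the sliding stop along the long batten until it touches the panel's free short edge, so that the panel is trapped for carving. Use only the outside of the fingers, grasp nothing, and leave the mallet, the gouge and the tin where they stand.

Things in the scene. Friction and masses are not known exactly. Their poses are not given: they have to be found in the camera images.
- fence: L-shaped fence of two dark brown wooden battens fixed to the bench, 30 mm wide, 26 mm high. Origin: inner corner, at bench height; x away from the robot (turned up to 0.12 rad), y left, z up. Long batten: inner face x = 0, y from -360 to 30 mm. Short batten: inner face y = 0, x from -120 to 0 mm. Both stand on the outer (+) side of those faces; the panel belongs at x < 0, y < 0.
- panel_centre (a point): Centre, half-way up, of the carved panel: loose flat block of mid-brown wood with leaf relief, 90 mm along its x, 120 mm along its y, 24 mm thick, 0.15 to 0.33 kg. Starts flat on the bench, nearer the robot than the fence and to the right of its place, turned up to 0.35 rad from the fence. Seated, its centre is at x = -45, y = -60 mm in the fence's frame.
- stop (a joint): Travel (m) of the sliding stop along the long batten towards the corner (fence +y): 0 far right, 0.18 touching a seated panel, 0.20 end of travel. Starts at 0.05 to 0.09; stiff (about 2.5 N to move, a little more when fast), stays where it is left.
- stop_face (a point): Point on the panel-side (+y) face of the sliding stop, 30 mm above the bench; axes as the fence's. The stop is a dark brown wooden block straddling the long batten: 40 mm wide along y, x from -50 to 44 mm in the fence's frame, top 60 mm above the bench, its front part (x < -2 mm) reaching down to 3 mm above the bench. Touching a seated panel, this face is at y = -120 mm in the fence's frame.
- stop_back (a point): Point on the right-hand (-y) face of the sliding stop, where it can be pushed: 40 mm from stop_face along -y, 45 mm above the bench (higher than the batten's 26 mm top), 26 mm to the robot's side of the long batten's inner face.
- mallet: Carver's mallet of pale turned wood standing on its head, handle up, 74 mm across and 185 mm high, on the left; origin at its foot. A bystander.
- gouge: Gouge with wooden handle and steel blade lying on the bench on the right, 210 mm long and 22 mm thick; origin under its middle, x axis along the blade. A bystander.
- tin: Steel tin, 66 mm across and 70 mm high, standing on the left, beyond the short batten; origin at its foot. A bystander.
There are look-alikes about, which are no part of the job. Leave any blue, orange or pink look-alike of the part that bears panel_centre alone.

How it is judged:
By the outcome, as a careful person would: the job done as asked, in the order asked, and still so for the second after the job is handed in, with the robot touching nothing.
It also fails if it takes over 64 s, if anything falls off the work surface, if the arm or the gripper's body presses on something with over 40 N, if the wrist force passes 120 N, or if a joint passes its speed limit or range.

## Working session

There is one attempt and no reset: what is moved stays moved. The work goes in short steps, Python scripts to look and compute and a tool call to move; the robot and the scene stay as the last step left them, time stands still between calls to the robot, and variables do not carry over. Pictures are saved under pics/ and viewed, at most 10 in all, crops included, and the job is handed in when it is done.

Besides the shell and the picture viewer there is one more tool, called after ">>>" by a JSON object that holds its "method" and its "body". move_arm: Moves the arm, as the interface text tells. Its arguments: {"type":"object","properties":{"moves":{"type":"array"},"grip_force":{"type":"number"}},"required":["moves"]}

```bash
mkdir -p pics; ls; python3 - <<'E'
from plant import *
import cv2,numpy as np
a=read_camera("top");b=read_camera("scene")
cv2.imwrite("pics/top0.png",a[:,:,::-1]);cv2.imwrite("pics/scene0.png",b[:,:,::-1])
print(camera_params("top"),camera_params("scene"));print(get_state())
E
```

```text
pics
{'fx': 502.67186354270365, 'fy': 502.67186354270365, 'cx': 278.33095868842867, 'cy': 211.65611174196252, 'rvec': array([ 2.01290104, -2.20705588,  0.2441781 ]), 'tvec': array([0.0515144 , 0.54499676, 1.21205621])} {'fx': 496.35822450273344, 'fy': 496.35822450273344, 'cx': 272.59857693769334, 'cy': 216.57158442222513, 'rvec': array([ 1.3549947 ,  2.44998472, -0.67463126]), 'tvec': array([ 0.25703122, -0.36035511,  1.49255864])}
{'time': 0.1, 'qpos': array([ 1.05001990e+00,  2.87128327e-01,  1.57805907e+00,  1.94080560e-05,
        1.27862138e+00, -1.50007210e-01]), 'dq': array([ 0.00100304, -0.00199111, -0.00356578,  0.00067289, -0.00012381,
        0.00031046]), 'joint_efforts': array([ 5.86669976e-04, -4.07293832e+01, -2.93701154e+01, -2.38307384e-04,
        3.41174389e-03, -1.19668559e-05]), 'eef_pos': array([0.24423987, 0.6286082 , 0.23003592]), 'tcp_rot': array([ 1.84327212e-01,  9.82864310e-01, -1.04326514e-03, -3.73478812e-04]), 'contact_force': array([ 0.48913956, -0.52160408,  1.0513898 ]), 'wrist_torque': array([0.04541216, 0.07029944, 0.00608488]), 'finger_force': 0.0, 'opening': 0.9948277272072642}
```

View pics/top0.png

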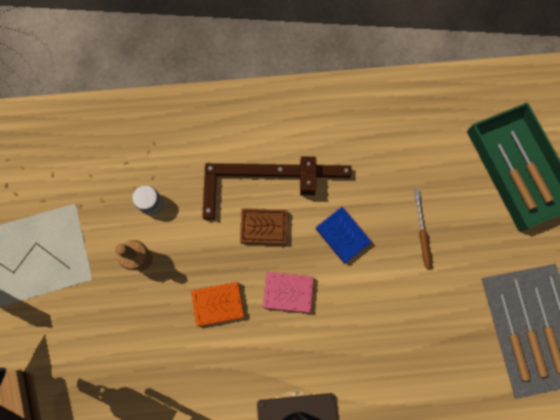

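View pics/scene0.png

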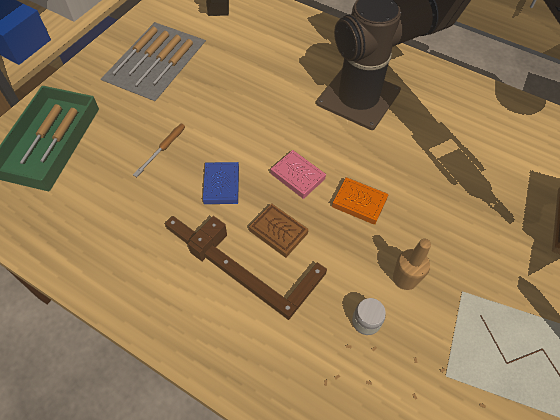

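The top view shows the long batten along row ~170 (cols 206–351), the short batten at col ~210 (rows 165–218), and the stop at (308,175). Four panel-shaped blocks: brown at (264,227), blue at (344,235), pink at (289,292), orange at (218,304). Only the brown one is mid-brown wood, nearer the robot and right of its place, so it is the panel. I'll measure it and confirm it in a crop.

```bash
cat > h.py <<'E'
from plant import *
import cv2,numpy as np
def cam(n):
    p=camera_params(n);K=np.array([[p['fx'],0,p['cx']],[0,p['fy'],p['cy']],[0,0,1]]);R=cv2.Rodrigues(p['rvec'])[0]
    return K,R,p['tvec'].reshape(3)
def plane(n,uv,z):
    K,R,t=cam(n);uv=np.atleast_2d(uv).astype(float);c=-R.T@t
    d=(R.T@np.linalg.inv(K)@np.c_[uv,np.ones(len(uv))].T).T
    return (c+d*((z-c[2])/d[:,2])[:,None])[:,:2]
def masks(n,im):
    hsv=cv2.cvtColor(im,cv2.COLOR_RGB2HSV)
    return hsv
E
python3 - <<'E'
from h import *
im=cv2.imread("pics/top0.png");hsv=cv2.cvtColor(im,cv2.COLOR_BGR2HSV)
for u,v in [(264,216),(250,240),(240,171),(210,195),(308,165),(308,188),(264,260),(264,247),(224,200)]: print((u,v),hsv[v,u])
c=cv2.resize(im[140:260,180:380],(800,480),interpolation=cv2.INTER_CUBIC);cv2.imwrite("pics/crop0.png",c)
E
```

```text
(264, 216) [ 13 185 110]
(250, 240) [ 12 185 106]
(240, 171) [ 10 187  64]
(210, 195) [ 10 188  65]
(308, 165) [10 72 88]
(308, 188) [ 10 191  60]
(264, 260) [ 17 137 162]
(264, 247) [ 18 138 151]
(224, 200) [ 18 138 165]
```

View pics/crop0.png

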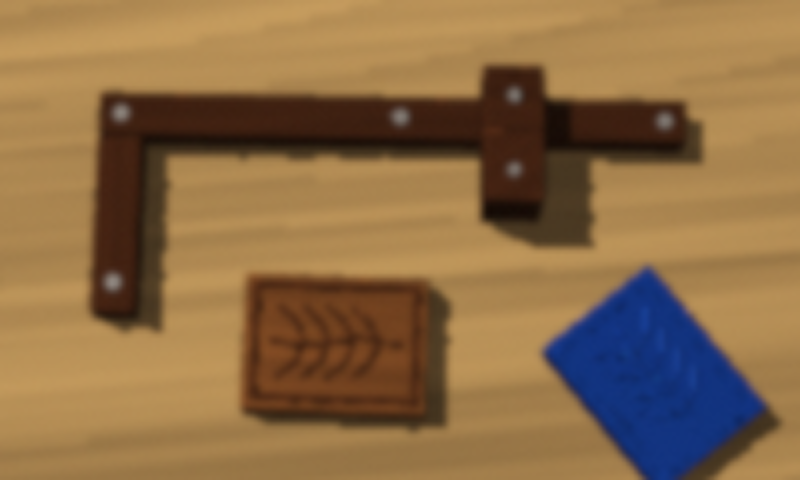

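The crop confirms it: the brown leaf-carved panel is at crop (337,345), clear of the blue block, with the stop at crop (513,140). Next I'll compute the poses.

```bash
cat >> h.py <<'E'
def hom(a,b): # line through points fit, minimal L1
    return None
def panel(n,im,near,lo=85):
    h=cv2.cvtColor(im,cv2.COLOR_RGB2HSV)
    m=cv2.inRange(h,(7,150,lo),(16,255,150));m=cv2.morphologyEx(m,cv2.MORPH_CLOSE,np.ones((9,9)))
    cs=[c for c in cv2.findContours(m,0,2)[0] if cv2.contourArea(c)>300]
    c=min(cs,key=lambda c:np.hypot(*(c.reshape(-1,2).mean(0)-near)))
    w=plane(n,c.reshape(-1,2),.024).astype(np.float32)
    r=cv2.minAreaRect(w); b=cv2.boxPoints(r)
    e=b[1]-b[0],b[2]-b[1]; L=max(e,key=np.linalg.norm)
    ang=np.arctan2(-L[0],L[1]); ang=(ang+np.pi/2)%np.pi-np.pi/2
    return np.array(r[0]),ang,np.array(r[1])
E
python3 - <<'E'
from h import *
im=cv2.imread("pics/top0.png")[:,:,::-1].copy();h=cv2.cvtColor(im,cv2.COLOR_RGB2HSV)
print("panel",panel("top",im,(264,227)))
d=cv2.inRange(h,(5,150,20),(14,255,82))>0
# inner edge of long batten : last dark row in columns 222..292 ; inner edge of short : last dark col rows 182..212
pl=[(u,160+np.where(d[160:190,u])[0].max()+.5) for u in range(222,293)]
ps=[(195+np.where(d[v,195:230])[0].max()+.5,v) for v in range(182,213)]
L=plane("top",pl,.026);S=plane("top",ps,.026)
a=np.polyfit(L[:,1],L[:,0],1);b=np.polyfit(S[:,0],S[:,1],1)
# x=a0 y+a1 ; y=b0 x+b1
y=(b[0]*a[1]+b[1])/(1-a[0]*b[0]);x=a[0]*y+a[1]
print("fence corner",x,y,"ang long",np.arctan(-a[0]),"ang short",np.arctan(b[0]))
# stop top face z=.06 via crop corners
uv=np.array([(483,67),(543,67),(540,205),(482,205)])/4+[180,140]-.4
w=plane("top",uv,.06);print("stop",w)
for t in [np.arctan(-a[0])]:
    R=np.array([[np.cos(t),-np.sin(t)],[np.sin(t),np.cos(t)]])
    print("stop in fence",(w-[x,y])@R)
    c,an,s=panel("top",im,(264,227));print("panel in fence",(c-[x,y])@R,an-t)
for nm,uv,z in [("mallet",(132,255),.03),("tin",(145,198),.07),("gouge tip",(417,190),.01),("gouge end",(428,267),.01),("blue",(344,235),.024),("pink",(289,292),.024)]: print(nm,plane("top",uv,z))
E
```

```text
panel (array([0.52367711, 0.0417601 ]), np.float32(-0.09598553), array([0.12134541, 0.08965646]))
fence corner 0.667825795995185 0.15552964981553 ang long -0.10691959144583603 ang short -0.10958927181578174
stop [[ 0.68829688 -0.06909818]
 [ 0.68475102 -0.107826  ]
 [ 0.59300811 -0.09593688]
 [ 0.59639092 -0.05907503]]
stop in fence [[ 0.04432557 -0.22116051]
 [ 0.04493283 -0.26004557]
 [-0.04755495 -0.25801479]
 [-0.0481252  -0.22100243]]
panel in fence [-0.1311845  -0.12850284] 0.010934059638890228
mallet [[0.47568098 0.38095547]]
tin [[0.6109981  0.33303083]]
gouge tip [[ 0.58329844 -0.37235918]]
gouge end [[ 0.37806202 -0.36952415]]
blue [[ 0.47842058 -0.16238038]]
pink [[ 0.34685852 -0.00721839]]
```

>>> {"method": "move_arm", "body": {"moves": [[0, [0, 0, 0], [0, 0, -0.088]], [0, [0, 0, 0], [0, 0, -0.088]], [0, [0, 0, 0], [0, 0, -0.087]], [0, [-0.017, -0.032, 0], [0, 0, 0]], [0, [-0.017, -0.032, 0], [0, 0, 0]], [0, [-0.017, -0.032, 0], [0, 0, 0]], [0, [-0.017, -0.032, 0], [0, 0, 0]], [0, [-0.017, -0.032, 0], [0, 0, 0]], [0, [-0.017, -0.032, 0], [0, 0, 0]], [0, [-0.017, -0.032, 0], [0, 0, 0]]]}}

```text
time: 0.93
eef_pos: [0.3387, 0.3918, 0.2308]
tcp_rot: [0.054, 0.999, -0.0, -0.0]
contact_force: [0.5, 0.3, 0.2]
opening: 0.002
finger_force: 0.0
```

>>> {"method": "move_arm", "body": {"moves": [[0, [-0.017, -0.032, 0], [0, 0, 0]], [0, [-0.017, -0.032, 0], [0, 0, 0]], [0, [-0.017, -0.032, 0], [0, 0, 0]], [0, [-0.017, -0.032, 0], [0, 0, 0]], [0, [-0.017, -0.032, 0], [0, 0, 0]], [0, [-0.017, -0.032, 0], [0, 0, 0]], [0, [-0.017, -0.032, 0], [0, 0, 0]], [0, [-0.017, -0.032, 0], [0, 0, 0]], [0, [-0.017, -0.032, 0], [0, 0, 0]], [0, [-0.017, -0.032, 0], [0, 0, 0]]]}}

```text
time: 1.77
eef_pos: [0.4733, 0.0554, 0.231]
tcp_rot: [0.054, 0.999, 0.0, -0.0]
contact_force: [0.2, 0.9, -0.5]
opening: 0.0
finger_force: 0.0
```

```bash
cat >> h.py <<'E'
O=np.array([.6678,.1555]);T=-.107
RF=np.array([[np.cos(T),-np.sin(T)],[np.sin(T),np.cos(T)]])
def tcp():
    from scipy.spatial.transform import Rotation as Ro
    s=get_state();f=(s['eef_pos'][:2]-O)@RF;M=Ro.from_quat(s['tcp_rot']).as_matrix()
    print("t",round(s['time'],2),"fence mm",(f*1000).round(1),"z",round(s['eef_pos'][2]*1000,1),"yaw err",round(float(np.arctan2(M[1,1],M[0,1])-np.pi/2-T),4),"tilt",M[:2,2].round(4),"F",(s['contact_force'][:2]@RF).round(2),s['contact_force'][2].round(2),"open",round(s['opening'],2))
E
python3 -c "
from h import *
tcp()"
```

```text
t 1.77 fence mm [-182.7 -120.3] z 231.0 yaw err -0.001 tilt [-0.0003  0.0001] F [0.09 0.91] -0.46 open 0.0
```

>>> {"method": "move_arm", "body": {"moves": [[0, [-0.013, -0.0245, 0], [0, 0, 0]], [0, [-0.013, -0.0245, 0], [0, 0, 0]], [0, [-0.013, -0.0245, 0], [0, 0, 0]], [0, [-0.013, -0.0245, 0], [0, 0, 0]], [0, [0, 0, 0.036], [0, 0, 0]], [0, [0, 0, 0.036], [0, 0, 0]], [0, [0, 0, 0.036], [0, 0, 0]], [0, [0, 0, 0.036], [0, 0, 0]], [0, [0, 0, 0.036], [0, 0, 0]], [0, [0, 0, 0], [0, 0, 0]]]}}

```text
time: 2.6
eef_pos: [0.5078, -0.0441, 0.0432]
tcp_rot: [0.054, 0.999, 0.002, -0.008]
contact_force: [-1.9, 0.4, -0.8]
opening: 0.001
finger_force: 0.0
```

```bash
python3 -c "
from h import *
tcp()"
```

```text
t 2.6 fence mm [-137.7 -215.5] z 43.2 yaw err -0.0012 tilt [-0.0161  0.0047] F [-1.95  0.18] -0.83 open 0.0
```

>>> {"method": "move_arm", "body": {"moves": [[0, [0, 0, 0.012], [0, 0, 0]], [0, [0, 0, 0.012], [0, 0, 0]], [0, [0, 0, 0.01], [0, 0, 0]], [0, [0, 0, 0], [0, 0, 0]], [0, [0, 0, 0], [0, 0, 0]], [0, [0, 0, 0], [0, 0, 0]], [0, [0, 0, 0], [0, 0, 0]], [0, [0, 0, 0], [0, 0, 0]], [0, [0, 0, 0], [0, 0, 0]], [0, [0, 0, 0], [0, 0, 0]]]}}

```text
time: 3.43
eef_pos: [0.5148, -0.0459, 0.0177]
tcp_rot: [0.054, 0.999, -0.0, 0.0]
contact_force: [-0.2, -0.1, 0.1]
opening: -0.002
finger_force: 0.0
```

```bash
python3 -c "
from h import *
tcp()"
```

```text
t 3.43 fence mm [-130.7 -216.6] z 17.7 yaw err -0.0008 tilt [ 0.0008 -0.0002] F [-0.15 -0.1 ] 0.09 open -0.0
```

>>> {"method": "move_arm", "body": {"moves": [[0, [0, 0, 0.005], [0, 0, 0]], [0, [0, 0, 0.005], [0, 0, 0]], [0, [0, 0.005, 0], [0, 0, 0]], [0, [0, 0.005, 0], [0, 0, 0]], [0, [0, 0.005, 0], [0, 0, 0]], [0, [0, 0.005, 0], [0, 0, 0]], [0, [0, 0.005, 0], [0, 0, 0]], [0, [0, 0.005, 0], [0, 0, 0]], [0, [0, 0.005, 0], [0, 0, 0]], [0, [0, 0, 0], [0, 0, 0]]]}}

```text
time: 4.27
eef_pos: [0.5183, -0.01, 0.0074]
tcp_rot: [0.053, 0.999, 0.0, 0.0]
contact_force: [-1.2, 0.2, -0.4]
opening: 0.001
finger_force: 0.0
```

```bash
cat > look.py <<'E'
from h import *
import sys
tcp();a=read_camera("top");cv2.imwrite("pics/%s.png"%sys.argv[1],a[:,:,::-1])
near=[float(sys.argv[2]),float(sys.argv[3])]
c,an,s=panel("top",a,near);print("panel fence mm",((c-O)@RF*1000).round(1),"ang",round(float(an-T),3),s.round(4))
E
python3 look.py a1 252 226
```

```text
t 4.27 fence mm [-130.9 -180.5] z 7.4 yaw err 0.0 tilt [0.0001 0.0004] F [-1.26  0.09] -0.37 open 0.0
panel fence mm [-134.7  -75.1] ang 1.556 [0.0552 0.0904]
```

>>> {"method": "move_arm", "body": {"moves": [[0, [0, 0.005, 0], [0, 0, 0]], [0, [0, 0.005, 0], [0, 0, 0]], [0, [0, 0.005, 0], [0, 0, 0]], [0, [0, 0.005, 0], [0, 0, 0]], [0, [0, 0.005, 0], [0, 0, 0]], [0, [0, 0.005, 0], [0, 0, 0]], [0, [0, 0.005, 0], [0, 0, 0]], [0, [0, 0.003, 0], [0, 0, 0]], [0, [0, 0, 0], [0, 0, 0]], [0, [0, -0.01, 0], [0, 0, 0]]]}}

```text
time: 5.15
eef_pos: [0.5211, 0.0179, 0.0072]
tcp_rot: [0.053, 0.999, 0.0, -0.0]
contact_force: [-0.9, -0.2, 0.1]
opening: 0.002
finger_force: 0.0
```

>>> {"method": "move_arm", "body": {"moves": [[0, [0, -0.01, -0.01], [0, 0, 0]], [0, [0.01, 0, -0.03], [0, 0, 0]], [0, [0.03, 0.01, -0.03], [0, 0, 0]], [0.5, [0.03, 0.02, 0], [0, 0, 0]], [0.5, [0.025, 0.03, 0], [0, 0, 0]], [0.5, [0, 0.02, 0], [0, 0, 0]], [0.5, [0, 0, 0], [0, 0, 0]], [0.5, [0, 0, 0], [0, 0, 0]], [0.5, [0, 0, 0], [0, 0, 0]], [0.5, [0, 0, 0], [0, 0, 0]]]}}

```text
time: 5.98
eef_pos: [0.4363, 0.095, 0.0763]
tcp_rot: [0.055, 0.999, -0.0, 0.0]
contact_force: [1.1, 0.0, 0.7]
opening: 0.497
finger_force: 0.0
```

```bash
python3 look.py a2 238 226
```

```text
t 5.98 fence mm [-223.7  -84.9] z 76.3 yaw err -0.0023 tilt [ 0.0005 -0.0002] F [1.06 0.13] 0.72 open 0.5
panel fence mm [-108.3  -67.9] ang 0.015 [0.1225 0.0425]
```

View pics/a2.png

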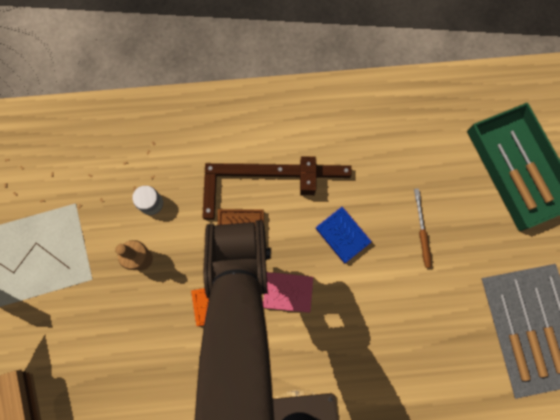

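The picture shows the panel partly behind the gripper: its far edge is at rows ~211–222, cols 220–263. It sits just right of the short batten and parallel to the fence. Next I push +x with the two half-open fingers.

>>> {"method": "move_arm", "body": {"moves": [[0.5, [0, 0.014, 0.015], [0, 0, 0]], [0.5, [0, 0, 0.015], [0, 0, 0]], [0.5, [0, 0, 0.014], [0, 0, 0]], [0.5, [0, 0, 0.014], [0, 0, 0]], [0.5, [0, 0, 0.01], [0, 0, 0]], [0.5, [-0.01, 0, 0], [0, 0, 0]], [0.5, [-0.01, 0, 0], [0, 0, 0]], [0.5, [-0.008, 0, 0], [0, 0, 0]], [0.5, [0, 0, 0], [0, 0, 0]], [0.5, [0, 0, 0], [0, 0, 0]]]}}

```text
time: 6.87
eef_pos: [0.4667, 0.1067, 0.009]
tcp_rot: [0.054, 0.999, 0.0, 0.001]
contact_force: [0.6, 0.8, 0.7]
opening: 0.499
finger_force: 0.0
```

```bash
python3 -c "
from h import *
tcp()
cv2.imwrite('pics/b1.png',cv2.resize(read_camera('scene')[140:340,160:460,::-1],(750,500)))"
```

```text
t 6.87 fence mm [-194.7  -70. ] z 9.0 yaw err -0.0012 tilt [0.0022 0.    ] F [0.54 0.91] 0.65 open 0.5
```

View pics/b1.png

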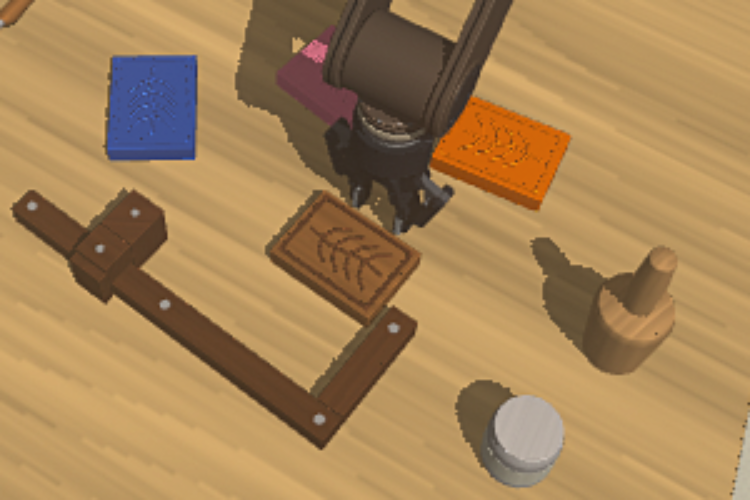

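The crop shows the fingers behind the panel's near long edge (crop ~(380,215)), the panel flat, and its left edge just inside the short batten. Pushing.

>>> {"method": "move_arm", "body": {"moves": [[0.5, [-0.002, 0, 0.003], [0, 0, 0]], [0.5, [-0.005, 0, 0], [0, 0, 0]], [0.5, [-0.006, 0, 0], [0, 0, 0]], [0.5, [-0.006, 0, 0], [0, 0, 0]], [0.5, [-0.006, 0, 0], [0, 0, 0]], [0.5, [-0.006, 0, 0], [0, 0, 0]], [0.5, [-0.006, 0, 0], [0, 0, 0]], [0.5, [-0.006, 0, 0], [0, 0, 0]], [0.5, [-0.006, 0, 0], [0, 0, 0]], [0.5, [-0.006, 0, 0], [0, 0, 0]]]}}

```text
time: 7.75
eef_pos: [0.5202, 0.1009, 0.0049]
tcp_rot: [0.054, 0.999, -0.0, -0.0]
contact_force: [-1.2, 0.3, -0.7]
opening: 0.497
finger_force: 0.4
```

```bash
python3 look.py b2 240 200
```

```text
t 7.75 fence mm [-140.9  -70. ] z 4.9 yaw err -0.0008 tilt [-0.0002  0.    ] F [-1.22  0.17] -0.68 open 0.5
panel fence mm [-218.   205.6] ang 0.015 [0.0662 0.0589]
```

>>> {"method": "move_arm", "body": {"moves": [[0.5, [-0.006, 0, 0], [0, 0, 0]], [0.5, [-0.006, 0, 0], [0, 0, 0]], [0.5, [-0.006, 0, 0], [0, 0, 0]], [0.5, [-0.006, 0, 0], [0, 0, 0]], [0.5, [-0.006, 0, 0], [0, 0, 0]], [0.5, [-0.003, 0, 0], [0, 0, 0]], [0.5, [-0.003, 0, 0], [0, 0, 0]], [0.5, [-0.002, 0, 0], [0, 0, 0]], [0.5, [0, 0, 0], [0, 0, 0]], [0.5, [0, 0, 0], [0, 0, 0]]]}}

```text
time: 8.63
eef_pos: [0.5579, 0.0969, 0.0052]
tcp_rot: [0.054, 0.999, 0.0, 0.001]
contact_force: [-0.2, -0.5, 0.7]
opening: 0.498
finger_force: 0.0
```

```bash
python3 -c "
from h import *
tcp()
cv2.imwrite('pics/b3.png',cv2.resize(read_camera('scene')[140:340,160:460,::-1],(750,500)))"
```

```text
t 8.63 fence mm [-103.  -70.] z 5.2 yaw err -0.0008 tilt [ 0.0014 -0.0001] F [-0.17 -0.57] 0.73 open 0.5
```

View pics/b3.png

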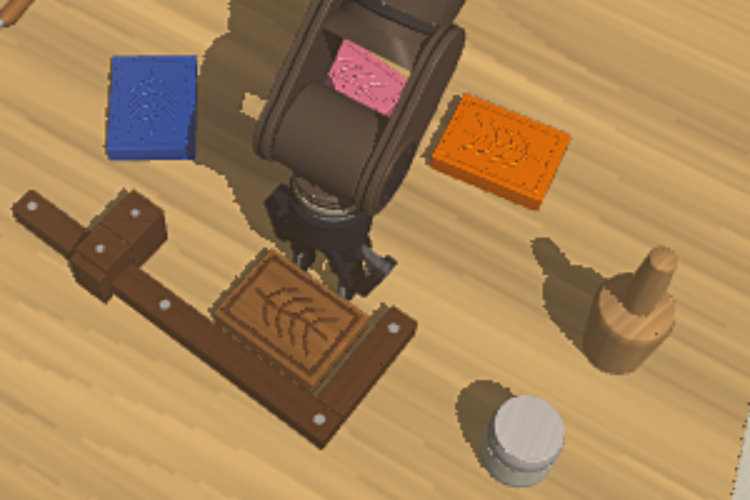

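The panel is parallel and a few mm short of the long batten, with a small gap to the short batten near crop (350,350). Easing in until force shows.

>>> {"method": "move_arm", "body": {"moves": [[0.5, [-0.001, 0, 0], [0, 0, 0]], [0.5, [-0.001, 0, 0], [0, 0, 0]], [0.5, [-0.001, 0, 0], [0, 0, 0]], [0.5, [-0.001, 0, 0], [0, 0, 0]], [0.5, [0, 0, 0], [0, 0, 0]], [0.5, [0, 0, 0], [0, 0, 0]], [0.5, [0, 0, 0], [0, 0, 0]], [0.5, [0, 0, 0], [0, 0, 0]], [0.5, [0, 0, 0], [0, 0, 0]], [0.5, [0, 0, 0], [0, 0, 0]]]}}

```text
time: 9.52
eef_pos: [0.5615, 0.0965, 0.005]
tcp_rot: [0.054, 0.999, 0.0, 0.0]
contact_force: [-0.9, 1.1, -0.4]
opening: 0.503
finger_force: 0.2
```

```bash
python3 -c "
from h import *
tcp()"
```

```text
t 9.52 fence mm [-99.4 -70. ] z 5.0 yaw err -0.0008 tilt [ 0.0004 -0.    ] F [-1.03  1.03] -0.43 open 0.5
```

>>> {"method": "move_arm", "body": {"moves": [[0.5, [-0.001, 0, 0], [0, 0, 0]], [0.5, [-0.001, 0, 0], [0, 0, 0]], [0.5, [-0.001, 0, 0], [0, 0, 0]], [0.5, [0, 0, 0], [0, 0, 0]], [0.5, [0, 0, 0], [0, 0, 0]], [0.5, [0, 0, 0], [0, 0, 0]], [0.5, [0, 0, 0], [0, 0, 0]], [0.5, [0, 0, 0], [0, 0, 0]], [0.5, [0, 0, 0], [0, 0, 0]], [0.5, [0, 0, 0], [0, 0, 0]]]}}

```text
time: 10.35
eef_pos: [0.5646, 0.0962, 0.0051]
tcp_rot: [0.054, 0.999, 0.0, 0.0]
contact_force: [-0.5, -0.7, 1.1]
opening: 0.496
finger_force: 0.0
```

```bash
python3 -c "
from h import *
tcp()"
```

```text
t 10.35 fence mm [-96.2 -70. ] z 5.1 yaw err -0.0009 tilt [0.0006 0.    ] F [-0.47 -0.73] 1.05 open 0.5
```

>>> {"method": "move_arm", "body": {"moves": [[0.5, [-0.001, 0, 0], [0, 0, 0]], [0.5, [-0.001, 0, 0], [0, 0, 0]], [0.5, [-0.001, 0, 0], [0, 0, 0]], [0.5, [0, 0, 0], [0, 0, 0]], [0.5, [0, 0, 0], [0, 0, 0]], [0.5, [0, 0, 0], [0, 0, 0]], [0.5, [0, 0, 0], [0, 0, 0]], [0.5, [0, 0, 0], [0, 0, 0]], [0.5, [0, 0, 0], [0, 0, 0]], [0.5, [0, 0, 0], [0, 0, 0]]]}}

```text
time: 11.18
eef_pos: [0.5655, 0.0961, 0.0047]
tcp_rot: [0.054, 0.999, -0.0, -0.003]
contact_force: [-6.2, 0.5, 4.6]
opening: 0.501
finger_force: 3.1
```

```bash
python3 -c "
from h import *
tcp()
im=read_camera('scene');cv2.imwrite('pics/b4.png',cv2.resize(im[230:330,230:340,::-1],(660,600),interpolation=cv2.INTER_CUBIC))"
```

```text
t 11.18 fence mm [-95.4 -70. ] z 4.7 yaw err -0.0005 tilt [-0.0053  0.0002] F [-6.2  -0.17] 4.56 open 0.5
```

View pics/b4.png

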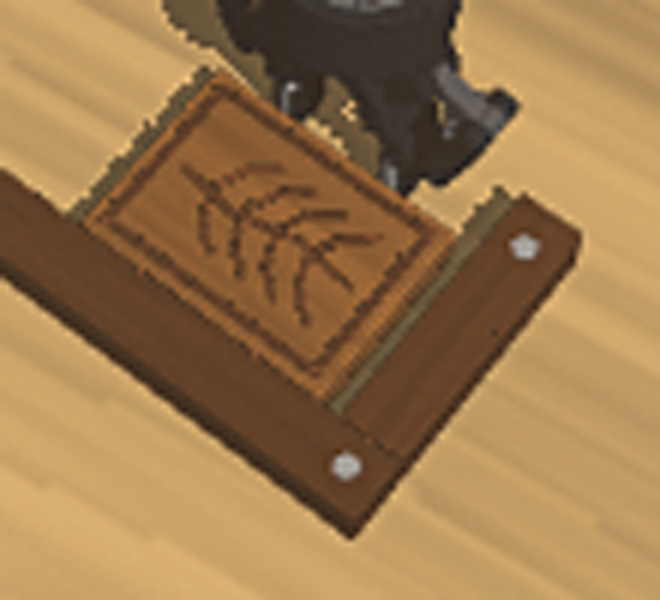

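The panel is flush on the long batten (6 N reaction), with a thin gap to the short batten along crop (335,405)–(460,240). Now round to the right-hand edge with the fingers shut.

>>> {"method": "move_arm", "body": {"moves": [[0.5, [0.015, 0, 0], [0, 0, 0]], [0.5, [0, 0, -0.035], [0, 0, 0]], [0, [0, 0, -0.035], [0, 0, 0]], [0, [-0.02, -0.03, 0], [0, 0, 0]], [0, [-0.02, -0.03, 0], [0, 0, 0]], [0, [-0.025, -0.03, 0], [0, 0, 0]], [0, [0, 0, 0], [0, 0, 0]], [0, [0, 0, 0], [0, 0, 0]], [0, [0, 0, 0], [0, 0, 0]], [0, [0, 0, 0], [0, 0, 0]]]}}

```text
time: 12.07
eef_pos: [0.6066, 0.0019, 0.0744]
tcp_rot: [0.053, 0.999, 0.0, -0.001]
contact_force: [0.3, -0.1, -0.6]
opening: -0.001
finger_force: 0.0
```

```bash
python3 -c "
from h import *
tcp()"
```

```text
t 12.07 fence mm [ -44.4 -159.2] z 74.4 yaw err -0.0 tilt [-0.0011  0.0004] F [ 0.32 -0.08] -0.62 open -0.0
```

Descend 66 mm and push 22 mm in +y.

>>> {"method": "move_arm", "body": {"moves": [[0, [0, 0, 0.02], [0, 0, 0]], [0, [0, 0, 0.02], [0, 0, 0]], [0, [0, 0, 0.015], [0, 0, 0]], [0, [0, 0, 0.011], [0, 0, 0]], [0, [0, 0, 0], [0, 0, 0]], [0, [0, 0.005, 0], [0, 0, 0]], [0, [0, 0.005, 0], [0, 0, 0]], [0, [0, 0.005, 0], [0, 0, 0]], [0, [0, 0.003, 0], [0, 0, 0]], [0, [0, 0, 0], [0, 0, 0]]]}}

```text
time: 12.9
eef_pos: [0.6102, 0.0196, 0.0102]
tcp_rot: [0.053, 0.999, -0.0, 0.001]
contact_force: [-0.7, -1.0, 0.4]
opening: 0.001
finger_force: 0.0
```

>>> {"method": "move_arm", "body": {"moves": [[0, [0, 0.001, 0], [0, 0, 0]], [0, [0, 0.001, 0], [0, 0, 0]], [0, [0, 0.001, 0], [0, 0, 0]], [0, [0, 0.001, 0], [0, 0, 0]], [0, [0, 0, 0], [0, 0, 0]], [0, [0, 0, 0], [0, 0, 0]], [0, [0, 0, 0], [0, 0, 0]], [0, [0, 0, 0], [0, 0, 0]], [0, [0, 0, 0], [0, 0, 0]], [0, [0, 0, 0], [0, 0, 0]]]}}

```text
time: 13.73
eef_pos: [0.6098, 0.0228, 0.009]
tcp_rot: [0.054, 0.999, 0.0, 0.0]
contact_force: [0.8, -2.2, 2.1]
opening: -0.003
finger_force: 1.0
```

```bash
python3 -c "
from h import *
tcp()"
```

```text
t 13.73 fence mm [ -43.5 -138.1] z 9.0 yaw err -0.0009 tilt [0.0001 0.    ] F [ 1.03 -2.13] 2.11 open -0.0
```

>>> {"method": "move_arm", "body": {"moves": [[0, [0, 0.001, 0], [0, 0, 0]], [0, [0, 0.001, 0], [0, 0, 0]], [0, [0, 0.001, 0], [0, 0, 0]], [0, [0, 0, 0], [0, 0, 0]], [0, [0, 0, 0], [0, 0, 0]], [0, [0, 0, 0], [0, 0, 0]], [0, [0, 0, 0], [0, 0, 0]], [0, [0, 0, 0], [0, 0, 0]], [0, [0, 0, 0], [0, 0, 0]], [0, [0, 0, 0], [0, 0, 0]]]}}

```text
time: 14.57
eef_pos: [0.6099, 0.0261, 0.0088]
tcp_rot: [0.054, 0.999, 0.0, -0.0]
contact_force: [0.2, -0.6, 0.5]
opening: 0.001
finger_force: 0.1
```

```bash
python3 -c "
from h import *
tcp()
im=read_camera('scene');cv2.imwrite('pics/c1.png',cv2.resize(im[230:330,230:340,::-1],(660,600),interpolation=cv2.INTER_CUBIC))"
```

```text
t 14.57 fence mm [ -43.8 -134.8] z 8.8 yaw err -0.0009 tilt [-0.0005  0.0004] F [ 0.27 -0.56] 0.48 open 0.0
```

View pics/c1.png

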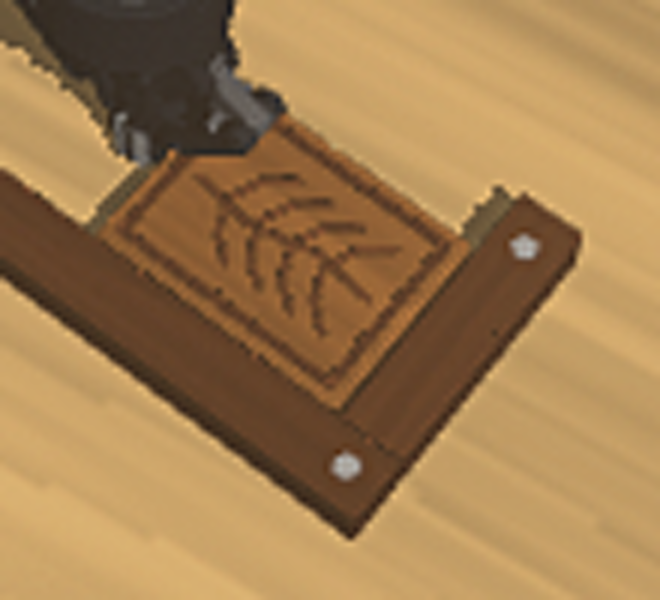

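The gap to the short batten has nearly closed (crop (340,410)–(470,245)). A few more mm until there is a firm reaction.

>>> {"method": "move_arm", "body": {"moves": [[0, [0, 0.001, 0], [0, 0, 0]], [0, [0, 0.001, 0], [0, 0, 0]], [0, [0, 0.001, 0], [0, 0, 0]], [0, [0, 0, 0], [0, 0, 0]], [0, [0, 0, 0], [0, 0, 0]], [0, [0, 0, 0], [0, 0, 0]], [0, [0, 0, 0], [0, 0, 0]], [0, [0, 0, 0], [0, 0, 0]], [0, [0, 0, 0], [0, 0, 0]], [0, [0, 0, 0], [0, 0, 0]]]}}

```text
time: 15.45
eef_pos: [0.6106, 0.0284, 0.0091]
tcp_rot: [0.054, 0.999, -0.0, 0.0]
contact_force: [1.5, -4.8, -0.7]
opening: 0.0
finger_force: 2.5
```

```bash
python3 -c "
from h import *
tcp()"
```

```text
t 15.45 fence mm [ -43.3 -132.5] z 9.1 yaw err -0.0007 tilt [ 0.0004 -0.0007] F [ 2.02 -4.58] -0.71 open 0.0
```

>>> {"method": "move_arm", "body": {"moves": [[0, [0, -0.01, 0], [0, 0, 0]], [0, [0, -0.008, 0], [0, 0, 0]], [0, [0, 0, -0.035], [0, 0, 0]], [0, [0, 0, -0.035], [0, 0, 0]], [0, [0.025, 0, 0], [0, 0, 0]], [0.5, [0.025, 0.025, 0], [0, 0, 0]], [0.5, [0.02, 0.03, 0], [0, 0, 0]], [0.5, [0, 0.025, 0], [0, 0, 0]], [0.5, [0, 0, 0], [0, 0, 0]], [0.5, [0, 0, 0], [0, 0, 0]]]}}

```text
time: 16.28
eef_pos: [0.5472, 0.0989, 0.0792]
tcp_rot: [0.053, 0.999, 0.0, -0.0]
contact_force: [0.3, -0.2, -0.5]
opening: 0.499
finger_force: 0.0
```

```bash
python3 -c "
from h import *
tcp()"
```

```text
t 16.28 fence mm [-113.9  -69.2] z 79.2 yaw err 0.0012 tilt [-0.      0.0006] F [ 0.3  -0.21] -0.46 open 0.5
```

>>> {"method": "move_arm", "body": {"moves": [[0.5, [0, 0, 0.025], [0, 0, 0]], [0.5, [0, 0, 0.025], [0, 0, 0]], [0.5, [0, 0, 0.015], [0, 0, 0]], [0.5, [0, 0, 0.008], [0, 0, 0]], [0.5, [-0.005, 0, 0], [0, 0, 0]], [0.5, [-0.005, 0, 0], [0, 0, 0]], [0.5, [-0.003, 0, 0], [0, 0, 0]], [0.5, [-0.003, 0, 0], [0, 0, 0]], [0.5, [-0.002, 0, 0], [0, 0, 0]], [0.5, [-0.002, 0, 0], [0, 0, 0]]]}}

```text
time: 17.12
eef_pos: [0.5655, 0.0961, 0.0065]
tcp_rot: [0.054, 0.999, -0.0, -0.003]
contact_force: [-9.9, 1.7, 8.1]
opening: 0.495
finger_force: 5.2
```

```bash
python3 -c "
from h import *
tcp()"
```

```text
t 17.12 fence mm [-95.4 -70. ] z 6.5 yaw err -0.0005 tilt [-0.0065  0.0003] F [-10.04   0.65] 8.06 open 0.49
```

Flush on both battens. Now to the stop's back face.

>>> {"method": "move_arm", "body": {"moves": [[0.5, [0.02, 0, 0], [0, 0, 0]], [0.5, [0, 0, -0.035], [0, 0, 0]], [0.5, [0, 0, -0.035], [0, 0, 0]], [0, [0, 0, -0.035], [0, 0, 0]], [0, [-0.015, -0.037, 0], [0, 0, 0]], [0, [-0.015, -0.037, 0], [0, 0, 0]], [0, [-0.015, -0.038, 0], [0, 0, 0]], [0, [-0.015, -0.038, 0], [0, 0, 0]], [0, [-0.015, -0.037, 0], [0, 0, 0]], [0, [-0.012, -0.037, 0], [0, 0, 0]]]}}

```text
time: 17.95
eef_pos: [0.6111, -0.1363, 0.1122]
tcp_rot: [0.054, 0.999, -0.0, 0.001]
contact_force: [0.3, 0.1, -0.2]
opening: 0.003
finger_force: 0.0
```

```bash
python3 look.py d1 235 190
```

```text
t 17.95 fence mm [ -25.2 -296.2] z 112.2 yaw err -0.0007 tilt [ 0.0029 -0.001 ] F [0.31 0.14] -0.24 open 0.0
panel fence mm [ -28.1 -107. ] ang 0.083 [0.285  0.1459]
```

>>> {"method": "move_arm", "body": {"moves": [[0, [0, 0, 0.025], [0, 0, 0]], [0, [0, 0, 0.025], [0, 0, 0]], [0, [0, 0, 0.018], [0, 0, 0]], [0, [0, 0, 0.006], [0, 0, 0]], [0, [0, 0, 0], [0, 0, 0]], [0, [0, 0.006, 0], [0, 0, 0]], [0, [0, 0.006, 0], [0, 0, 0]], [0, [0, 0.005, 0], [0, 0, 0]], [0, [0, 0.005, 0], [0, 0, 0]], [0, [0, 0.005, 0], [0, 0, 0]]]}}

```text
time: 18.83
eef_pos: [0.6141, -0.1074, 0.0389]
tcp_rot: [0.053, 0.999, -0.001, 0.002]
contact_force: [-0.6, -2.4, 2.1]
opening: 0.001
finger_force: 1.5
```

```bash
python3 -c "
from h import *
tcp()"
```

```text
t 18.83 fence mm [ -25.3 -267.2] z 38.9 yaw err 0.0001 tilt [ 0.0032 -0.0023] F [-0.33 -2.44] 2.13 open 0.0
```

>>> {"method": "move_arm", "body": {"moves": [[0, [0, 0.005, 0], [0, 0, 0]], [0, [0, 0.005, 0], [0, 0, 0]], [0, [0, 0.005, 0], [0, 0, 0]], [0, [0, 0.005, 0], [0, 0, 0]], [0, [0, 0.005, 0], [0, 0, 0]], [0, [0, 0.005, 0], [0, 0, 0]], [0, [0, 0.005, 0], [0, 0, 0]], [0, [0, 0.005, 0], [0, 0, 0]], [0, [0, 0.005, 0], [0, 0, 0]], [0, [0, 0.005, 0], [0, 0, 0]]]}}

```text
time: 19.67
eef_pos: [0.6183, -0.057, 0.037]
tcp_rot: [0.054, 0.999, -0.0, 0.0]
contact_force: [1.3, -2.5, 1.5]
opening: -0.002
finger_force: 1.4
```

>>> {"method": "move_arm", "body": {"moves": [[0, [0, 0.005, 0], [0, 0, 0]], [0, [0, 0.005, 0], [0, 0, 0]], [0, [0, 0.005, 0], [0, 0, 0]], [0, [0, 0.005, 0], [0, 0, 0]], [0, [0, 0.004, 0], [0, 0, 0]], [0, [0, 0.003, 0], [0, 0, 0]], [0, [0, 0.002, 0], [0, 0, 0]], [0, [0, 0.002, 0], [0, 0, 0]], [0, [0, 0, 0], [0, 0, 0]], [0, [0, 0, 0], [0, 0, 0]]]}}

```text
time: 20.5
eef_pos: [0.6207, -0.0261, 0.0365]
tcp_rot: [0.054, 0.999, 0.001, -0.001]
contact_force: [-0.0, -0.1, 0.1]
opening: -0.002
finger_force: 0.3
```

```bash
python3 -c "
from h import *
tcp()"
```

```text
t 20.5 fence mm [ -27.4 -185.6] z 36.5 yaw err -0.0009 tilt [-0.002   0.0011] F [-0.  -0.1] 0.06 open -0.0
```

>>> {"method": "move_arm", "body": {"moves": [[0, [0, 0.002, 0], [0, 0, 0]], [0, [0, 0.002, 0], [0, 0, 0]], [0, [0, 0.002, 0], [0, 0, 0]], [0, [0, 0.002, 0], [0, 0, 0]], [0, [0, 0.001, 0], [0, 0, 0]], [0, [0, 0.001, 0], [0, 0, 0]], [0, [0, 0.001, 0], [0, 0, 0]], [0, [0, 0, 0], [0, 0, 0]], [0, [0, 0, 0], [0, 0, 0]], [0, [0, 0, 0], [0, 0, 0]]]}}

```text
time: 21.33
eef_pos: [0.623, -0.0155, 0.037]
tcp_rot: [0.054, 0.999, 0.0, 0.0]
contact_force: [-0.8, -0.5, -0.4]
opening: 0.001
finger_force: 0.4
```

```bash
python3 -c "
from h import *
tcp()
im=read_camera('scene');cv2.imwrite('pics/e1.png',cv2.resize(im[210:330,210:340,::-1],(650,600),interpolation=cv2.INTER_CUBIC))"
```

```text
t 21.33 fence mm [ -26.3 -174.8] z 37.0 yaw err -0.0011 tilt [0.0008 0.0005] F [-0.73 -0.58] -0.43 open 0.0
```

View pics/e1.png

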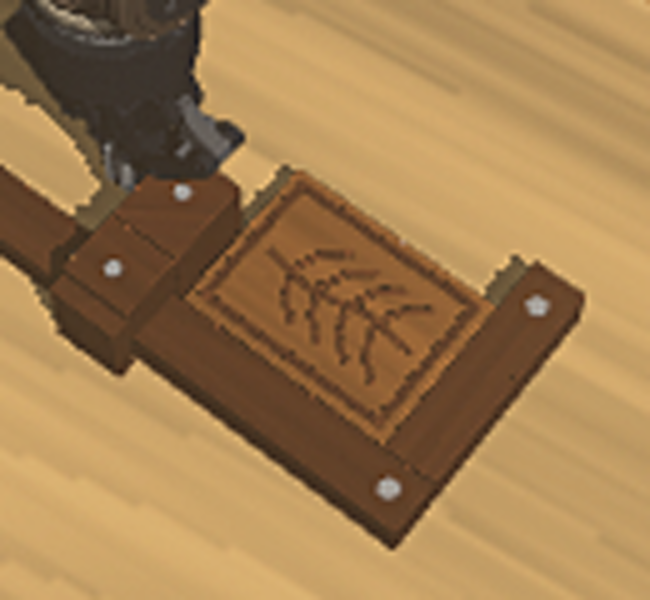

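The panel sits flush in the corner, and the stop's face (crop (190,290)–(240,210)) is within a few mm of its free edge. Closing the last gap by force.

>>> {"method": "move_arm", "body": {"moves": [[0, [0, 0.001, 0], [0, 0, 0]], [0, [0, 0.001, 0], [0, 0, 0]], [0, [0, 0.001, 0], [0, 0, 0]], [0, [0, 0, 0], [0, 0, 0]], [0, [0, 0, 0], [0, 0, 0]], [0, [0, 0, 0], [0, 0, 0]], [0, [0, 0, 0], [0, 0, 0]], [0, [0, 0, 0], [0, 0, 0]], [0, [0, 0, 0], [0, 0, 0]], [0, [0, 0, 0], [0, 0, 0]]]}}

```text
time: 22.22
eef_pos: [0.6233, -0.0134, 0.0372]
tcp_rot: [0.054, 0.999, -0.0, 0.0]
contact_force: [0.1, -4.5, -0.2]
opening: -0.005
finger_force: 2.6
```

```bash
python3 -c "
from h import *
tcp()"
```

```text
t 22.22 fence mm [ -26.2 -172.6] z 37.2 yaw err -0.0008 tilt [ 0.0007 -0.0009] F [ 0.53 -4.45] -0.23 open -0.0
```

>>> {"method": "move_arm", "body": {"moves": [[0, [0, 0.001, 0], [0, 0, 0]], [0, [0, 0.001, 0], [0, 0, 0]], [0, [0, 0.001, 0], [0, 0, 0]], [0, [0, 0, 0], [0, 0, 0]], [0, [0, 0, 0], [0, 0, 0]], [0, [0, 0, 0], [0, 0, 0]], [0, [0, 0, 0], [0, 0, 0]], [0, [0, 0, 0], [0, 0, 0]], [0, [0, 0, 0], [0, 0, 0]], [0, [0, 0, 0], [0, 0, 0]]]}}

```text
time: 23.05
eef_pos: [0.6233, -0.0133, 0.0373]
tcp_rot: [0.053, 0.999, -0.003, -0.0]
contact_force: [-2.4, -12.3, -0.1]
opening: 0.003
finger_force: 6.7
```

```bash
python3 -c "
from h import *
tcp()"
```

```text
t 23.05 fence mm [ -26.2 -172.5] z 37.3 yaw err 0.0003 tilt [-0.0004 -0.0058] F [ -1.07 -12.48] -0.08 open 0.0
```

Solid contact (12 N, no advance). Retreat: back off, go up, then look.

>>> {"method": "move_arm", "body": {"moves": [[0, [0, -0.006, 0], [0, 0, 0]], [0, [0, -0.012, 0], [0, 0, 0]], [0, [0, -0.012, 0], [0, 0, 0]], [0, [0, 0, -0.03], [0, 0, 0]], [0, [0, 0, -0.035], [0, 0, 0]], [0, [0, 0, -0.035], [0, 0, 0]], [0, [0, -0.035, -0.01], [0, 0, 0]], [0, [0, -0.035, 0], [0, 0, 0]], [0, [0, -0.035, 0], [0, 0, 0]], [0, [0, -0.035, 0], [0, 0, 0]]]}}

```text
time: 23.88
eef_pos: [0.605, -0.1801, 0.1479]
tcp_rot: [0.054, 0.999, 0.0, 0.001]
contact_force: [0.3, 0.3, -0.5]
opening: -0.0
finger_force: 0.0
```

```bash
python3 -c "
from h import *
tcp()
a=read_camera('top');im=read_camera('scene')
cv2.imwrite('pics/f1.png',np.hstack([cv2.resize(a[150:230,190:290,::-1],(400,320),interpolation=2),cv2.resize(im[220:320,230:355,::-1],(400,320),interpolation=2)]))"
```

```text
t 23.88 fence mm [ -26.6 -340.4] z 147.9 yaw err -0.0002 tilt [0.0019 0.0005] F [0.24 0.37] -0.54 open -0.0
```

View pics/f1.png

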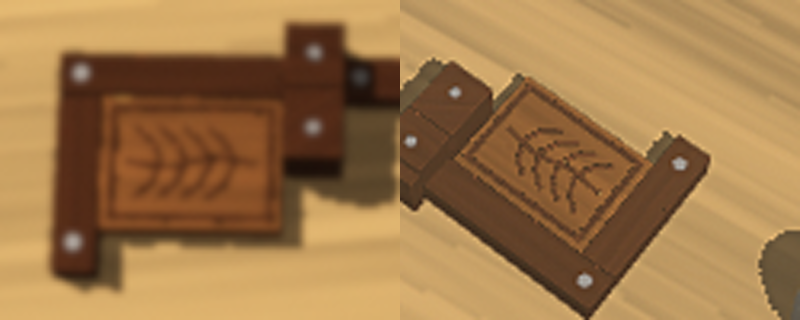

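Both views show the panel flush against the long and short battens (left view (103,97)), with the stop touching its free edge at (285,150) and the gripper clear. Handing in.

```bash
python3 -c "
from plant import *
print(sign_off())"
```

```text
the job is handed in; nothing more can be done
None
```

The panel sits flush in the fence corner with the sliding stop against its free short edge; I handed the job in at about 24 s, with the gripper clear and the mallet, gouge and tin not touched.

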